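# Stop the speaker platform rocking

## Task

The speaker platform rocks on its four slate coasters. Find the foot that hangs and gently screw it down with its levelling knob, just until all four feet carry a fair share of the weight and the platform no longer rocks, and take your hand off; then stand the speaker upright in the middle of the round mat. Do not lean on the platform or shove it away, set the speaker down softly, and leave the other things alone.

Things in the scene. Friction and masses are not known exactly. Their poses are not given: they have to be found in the camera images.
- platform: Speaker platform: square dark steel plate 220 x 220 x 10 mm, 2.5 kg, loose on four feet, each on a slate coaster (62 mm square, 2 to 6 mm thick, not measured). Origin: centre of the plate's underside, about 25 mm above the table; z up. Any yaw. Four knobs on top at (x, y) = (+-80, +-80) mm. A brass bar 80 x 14 x 5 mm on its top at the -x edge makes that side a little heavier.
- mat (a point): Centre of the round rubber mat (90 mm across) in the middle of the platform's top face, at that face's height, axes as the platform. One diagonal pair of feet (A, D or B, C) cannot both reach: the plate rocks 1.3 to 4 mm at those corners. Let go, it leans to the bar side, so that C or D hangs; a push of about 1 N on the hanging corner rocks it.
- grip_a (a point): Knob A: levelling knob, at platform (-80, +80) mm: black, round, 34 mm across, 24 mm tall. Point on its axis, at grip height: 10 mm below its top, 28 mm above the plate's top. Turns about z (friction 0.04 N m), stays at its height in the plate. Clockwise from above screws its foot down 6 mm per turn. Held at a fixed height, it pushes the gripper up once its foot bears.
- grip_b (a point): Knob B: levelling knob, at platform (-80, -80) mm: black, round, 34 mm across, 24 mm tall. Point on its axis, at grip height: 10 mm below its top, 28 mm above the plate's top. Turns about z (friction 0.04 N m), stays at its height in the plate. Clockwise from above screws its foot down 6 mm per turn. Held at a fixed height, it pushes the gripper up once its foot bears.
- grip_c (a point): Knob C: levelling knob, at platform (+80, +80) mm: black, round, 34 mm across, 24 mm tall. Point on its axis, at grip height: 10 mm below its top, 28 mm above the plate's top. Turns about z (friction 0.04 N m), stays at its height in the plate. Clockwise from above screws its foot down 6 mm per turn. Held at a fixed height, it pushes the gripper up once its foot bears.
- grip_d (a point): Knob D: levelling knob, at platform (+80, -80) mm: black, round, 34 mm across, 24 mm tall. Point on its axis, at grip height: 10 mm below its top, 28 mm above the plate's top. Turns about z (friction 0.04 N m), stays at its height in the plate. Clockwise from above screws its foot down 6 mm per turn. Held at a fixed height, it pushes the gripper up once its foot bears.
- foot_a: Foot A, under knob A: black domed rubber, 24 mm across, at the screw's lower end. Origin: its lowest point, about 19 mm below the plate's underside at the start; it can go 9 mm farther. Plate let go: from first touch its load rises about 8 N per mm of screwing; it and the foot across the plate gain what the other two lose; about 0.7 mm past first touch all share alike (6 N each).
- foot_b: Foot B, under knob B: black domed rubber, 24 mm across, at the screw's lower end. Origin: its lowest point, about 19 mm below the plate's underside at the start; it can go 9 mm farther. Plate let go: from first touch its load rises about 8 N per mm of screwing; it and the foot across the plate gain what the other two lose; about 0.7 mm past first touch all share alike (6 N each).
- foot_c: Foot C, under knob C: black domed rubber, 24 mm across, at the screw's lower end. Origin: its lowest point, about 19 mm below the plate's underside at the start; it can go 9 mm farther. Plate let go: from first touch its load rises about 8 N per mm of screwing; it and the foot across the plate gain what the other two lose; about 0.7 mm past first touch all share alike (6 N each).
- foot_d: Foot D, under knob D: black domed rubber, 24 mm across, at the screw's lower end. Origin: its lowest point, about 19 mm below the plate's underside at the start; it can go 9 mm farther. Plate let go: from first touch its load rises about 8 N per mm of screwing; it and the foot across the plate gain what the other two lose; about 0.7 mm past first touch all share alike (6 N each).
- speaker: Small cylindrical loudspeaker, grey cloth with two wooden bands, 56 mm across and 115 mm tall, 0.4 to 0.75 kg, standing upright on the table right of the platform; origin: centre of its underside
- mug: Bystander: green mug, to be left where it is; origin: centre of its underside
- book: Bystander: closed book 120 x 180 x 28 mm, to be left where it is; origin: centre of its underside
- vase: Bystander: dark red vase with twigs, to be left where it is; origin: centre of its underside
- remote: Bystander: white remote control, to be left where it is; origin: centre of its underside
- glasses_case: Bystander: brown glasses case, to be left where it is; origin: centre of its underside
- candle_jar: Bystander: amber jar with wooden lid, to be left where it is; origin: centre of its underside
- bowl: Bystander: white bowl, to be left where it is; origin: centre of its underside
- screwdriver: Bystander: screwdriver 160 mm long lying on the table, to be left where it is

How it is judged (in metres and radians):
On the way:
1. with nothing touching the platform from above and the speaker still off it, all four feet carry at least 1.5 N each (contact force between each of foot_a, foot_b, foot_c, foot_d and anything else above 1.5 N and contact force between platform and the arm below 0.3 N and contact force between platform and the fingers below 0.3 N and contact force between platform and speaker below 0.1 N), for 0.3 s.
At the end, for the whole second after the job is handed in: All four feet of the platform press on their coasters with at least 1.5 N each (an even share is about 7 N), the platform is level within 0.04 rad, the speaker stands upright (within 0.08 rad) on the plate, its centre within 20 mm of the mat's centre, everything at rest (contact force between each of foot_a, foot_b, foot_c, foot_d and anything else above 1.5 N and angle between platform's own z axis and vertical below 0.04 rad and horizontal distance between speaker and mat below 0.02 m and z of speaker in the frame of mat between -0.004 and 0.006 m and angle between speaker's own z axis and vertical below 0.08 rad and linear speed of each of speaker, platform below 0.02 m/s); the robot touches nothing.
It fails at once if a foot is pressed onto its coaster with more than 30 N (contact force between any of foot_a, foot_b, foot_c, foot_d and anything else above 30 N).
It fails at once if the platform is shoved more than 20 mm from its place (distance of platform from where it was at the start of the episode above 0.02 m).
It fails at once if the speaker is set down on the platform with more than 30 N (contact force between speaker and platform above 30 N).
It fails at once if the speaker is tipped over (angle between speaker's own z axis and vertical above 0.6 rad).
It fails at once if a bystander is moved more than 20 mm (distance of any of mug, book, vase, remote, glasses_case, candle_jar, bowl, screwdriver from where it was at the start of the episode above 0.02 m).
It also fails if it takes over 72 s, if anything falls off the work surface, if the arm or the gripper's body presses on something with over 40 N, if the wrist force passes 120 N, or if a joint passes its speed limit or range.

## Robot

A 6-joint arm with a two-finger parallel gripper is mounted at the origin on the work surface. World frame = base frame: x ahead of the robot, y to its left, z up, the work surface at z = 0. Lengths are in mm, angles in rad, forces in N, time in s.
With the tool pointing down it reaches from about 275 to 750 mm from the base axis. Payload 10.2 kg.
Tool frame: the origin (TCP) lies midway between the tips of the shut fingers; the grasp point (between the pads) lies 19 mm behind it; z points along the fingers, y is the line along which they close (so a half turn about z gives the same grasp; the last joint's range is limited). The gripper opens to 85 mm and grips with 20 to 120 N. Pads are 22 mm wide; open, the fingers measure 114 mm over their backs; the gripper's body (76 mm by 85 mm) begins 54 mm behind the grasp point. The pads swing forward as they close: fully open they stand 13 mm farther back than shut.
Start: joints at [-1.364, 0.313, 1.498, -0, 1.331, -0.223], TCP at [218.75, -477.263, 231.294] pointing down, gripper open.
Joint ranges: [-2.94, 2.94], [-0.97, 2.17], [0.19, 2.56], [-1.23, 4.37], [0.02, 3.11], [-2.88, 2.88]. Speed limits (rad/s): [2.39, 2.39, 3.01, 3.14, 3.14, 3.14].

## Interface

Orientations are given as a unit quaternion [w, x, y, z].
In Python, from rig import ctrl gives the robot as it stands.
- The arm moves only by the tool send_rows, never from a script. Its argument "targets" is a list of rows, each a list of 7 numbers: the closure, from -1 (fully open) to 1 (shut), so that 0 is half open, then the shift along the tool's x, y, z in m, then the turn, a rotation vector about the tool's x, y, z in rad. In form: [[claw, dx, dy, dz, ax, ay, az], ...]. A call has exactly 10 rows; each row shifts and turns the commanded pose from where the row before left it, along the tool's axes as they then stand; what a row does not reach is not made up. A row lasts 1/8 s, in which the tool goes at most 62.5 mm and 10.7 degrees, less where a joint would pass 70% of its speed; a pose out of reach is approached as far as the arm can. A call with a gripper value outside its range is refused whole. The fingers move at their own pace and stop on an object; "squeeze" is the grip in N (left out, the last holds). Time passes only in rows, so rows that do not move let the fingers close, or fill a call up. It gives the time, the measured TCP pose, the force, the opening and the grip force at its end, in the units of the state.
- ctrl.sense(): the state, without advancing time (a new reading comes with each control period).
- ctrl.capture(name): name is "side" or "top"; returns a dict with "img" (420x560x3 uint8, red, green, blue), "camera_matrix" (3x3 intrinsics, pixels), "k1" (the pictures are not rectified: a ray, as slopes to the right and down, at radius r is drawn at 1 + k1 r^2 times it, then the intrinsics apply), "R" (3x3) and "t" (3): a world point X has camera coordinates R X + t. Camera axes: x right, y down, z forward; pixel columns grow to the right and rows downward; lengths in mm; the calibration is good to about 2 mm. A picture is of the moment at which its call begins. There is no depth.
- ctrl.finish_job(): hands the job in; it is judged then, once.
Trained networks look in a picture, given as the dict that the camera call returned (one of the last four; its "shot" number tells which), for a name from the list of things; names that differ only in an ending like _2 or _b are one class to them, and where a whole thing is asked for, a point or a joint stands for the part that bears it (a point fixed in the world has none). Each returns a list of dicts, best first, with "score" (0 to 1); they miss things now and then, are a little off and sometimes report something else, mostly with a low value. They report only what shows in the picture. A call takes as long as a camera call.
- ctrl.boxes_of(query, picture): "extent" ([left, top, width, height] in pixels, round what is visible of it).
- ctrl.landmark_of(query, picture): "point" ([column, row] in pixels: a listed point, or the origin of a listed thing).
The state is a dict: "time_s": time; "joints": joint angles; "dq": joint speeds; "tau": joint torques, N m; "eef_pos": TCP position; "ee_rot": TCP orientation; "force": force on the tool from outside, world axes, zero at the start; "wrist_torque": the same for the moment, N m; "grip_width": opening from 0.0 (shut) to 1.0 (fully open); "grip_force": force on a finger pad.
Only numpy, scipy, OpenCV 4.12 (cv2) and the standard library are available. Lean on these libraries where they do the work, as an engineer would, in place of code of your own. Each camera call takes 0.05 s, during which the arm holds its last target. There are 200 camera calls.

## Working session

There is one attempt and no reset: what is moved stays moved. The work goes in short steps, Python scripts to look and compute and a tool call to move; the robot and the scene stay as the last step left them, time stands still between calls to the robot, and variables do not carry over. Pictures are saved under pics/ and viewed, at most 10 in all, crops included, and the job is handed in when it is done.

Besides the shell and the picture viewer there is one more tool, called after ">>>" in YAML: its name, and indented under it one key for each argument. send_rows: Moves the arm, as the interface text tells. Its arguments: {"type":"object","properties":{"targets":{"type":"array"},"squeeze":{"type":"number"}},"required":["targets"]}

```bash
mkdir -p pics; cat > h.py <<'E'
import numpy as np, cv2
from rig import ctrl
def ray(c,px):
    K=np.array(c["camera_matrix"],float);R=np.array(c["R"]);t=np.array(c["t"]).ravel()
    d=np.array([(px[0]-K[0,2])/K[0,0],(px[1]-K[1,2])/K[1,1]]);u=d.copy()
    for _ in range(30): u=d/(1+c["k1"]*(u@u))
    return -R.T@t, R.T@np.array([u[0],u[1],1])
def atz(c,px,z):
    o,d=ray(c,px); return o+d*(z-o[2])/d[2]
def proj(c,X):
    K=np.array(c["camera_matrix"],float);p=np.array(c["R"])@X+np.array(c["t"]).ravel()
    u=p[:2]/p[2];u=u*(1+c["k1"]*(u@u));return K[:2,:2]@u+K[:2,2]
def save(c,n): cv2.imwrite("pics/"+n+".png",cv2.cvtColor(c["img"],cv2.COLOR_RGB2BGR))
E
python3 - <<'E'
from h import *
T=ctrl.capture("top");S=ctrl.capture("side");save(T,"t0");save(S,"s0")
print(ctrl.sense())
for nm,c in(("top",T),("side",S)):
    print(nm,"cam",ray(c,(280,210))[0].round())
    for q,z in(("grip_a",63),("mat",35),("platform",25),("speaker",0),("foot_a",5)):
        for r in ctrl.landmark_of(q,c)[:5]:
            print(q,round(r["score"],2),np.round(r["point"]),atz(c,r["point"],z).round(1)[:2])
E
```

```text
{'time_s': 0.1, 'joints': array([-1.36442813e+00,  3.13430569e-01,  1.49833296e+00,  1.39554275e-05,
        1.33100341e+00, -2.23418864e-01]), 'dq': array([-6.14502878e-04, -1.91771032e-03, -2.59269207e-03, -3.31219645e-04,
       -2.07918021e-03, -2.40782670e-05]), 'tau': array([ 2.36129454e-03, -4.12897182e+01, -2.60145038e+01, -1.35616860e-04,
        3.00689579e-03,  1.70493371e-05]), 'eef_pos': array([ 218.69285947, -477.04230181,  230.78421184]), 'ee_rot': array([-5.87064690e-04,  9.76999290e-01,  2.13241747e-01,  1.17823783e-05]), 'force': array([ 0.27734333,  0.18222805, -0.24179668]), 'wrist_torque': array([ 0.05064854, -0.04549875, -0.03188465]), 'grip_force': 0.0, 'grip_width': 0.9999294347030021}
top cam [ 366.  -37. 1391.]
grip_a 0.59 [272. 174.] [674.6  -7.2]
grip_a 0.58 [306. 205.] [ 575.2 -115.9]
grip_a 0.51 [275. 244.] [451.3 -17.7]
grip_a 0.42 [132. 261.] [395.2 433.4]
mat 0.68 [272. 210.] [560.7  -5.5]
mat 0.56 [272. 172.] [688.1  -6.9]
platform 0.68 [269. 210.] [563.1   1.6]
platform 0.2 [145. 193.] [621.4 412.2]
speaker 0.82 [367. 228.] [ 505.4 -321.5]
foot_a 0.47 [273. 211.] [562.6  -8.8]
side cam [-626. -604.  954.]
grip_a 0.65 [302. 224.] [ 565.2 -129.9]
grip_a 0.61 [350. 263.] [ 428.9 -345.7]
grip_a 0.6 [254. 234.] [444.8  -6.5]
grip_a 0.6 [282. 199.] [686.9   1. ]
grip_a 0.54 [240. 212.] [548.6 105.6]
mat 0.88 [269. 222.] [567.6  -1.7]
platform 0.68 [271. 228.] [550.6 -16.2]
platform 0.31 [254. 237.] [477.4  12.3]
speaker 0.69 [348. 262.] [ 507.2 -319. ]
speaker 0.68 [270. 229.] [5.737e+02 4.000e-01]
```

View pics/t0.png

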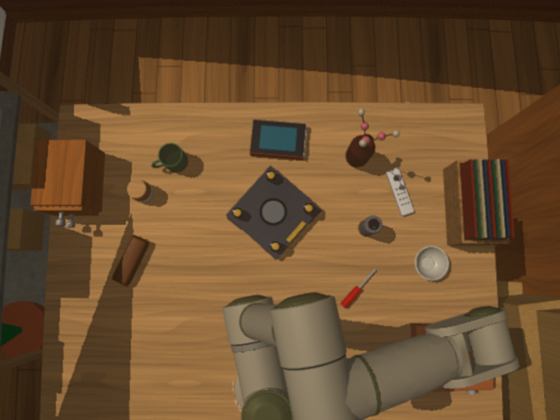

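View pics/s0.png

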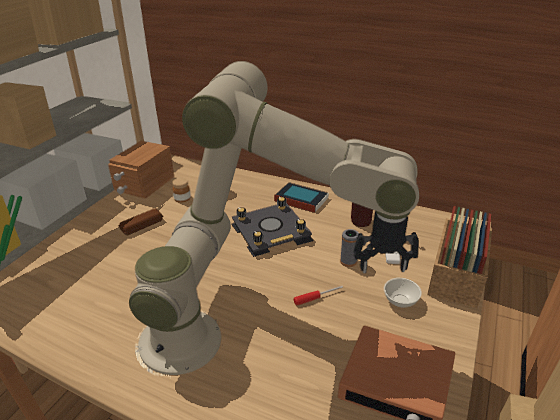

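The top view shows the platform at about (272,210) px, rotated about 45°, with its bar at (297,232). That makes the near knob A (275,244), right B (307,206), left C (237,213) and far D (271,174). The speaker is at (370,226). Either C (left) or D (far) hangs.

```bash
cat >> h.py <<'E'
from scipy.optimize import least_squares
L=np.array([[-80,80],[-80,-80],[80,80],[80,-80]])
def pts(p):
    c,s=np.cos(p[2]),np.sin(p[2]);return L@np.array([[c,s],[-s,c]])+p[:2]
def fit(cs,p0=(562,-4,0.82)):
    p=np.array(p0,float);obs=[]
    for c in cs:
        P=[proj(c,np.r_[x,63]) for x in pts(p)]
        for r in ctrl.landmark_of("grip_a",c):
            d=[np.hypot(*(np.array(r["point"])-q)) for q in P];i=int(np.argmin(d))
            if d[i]<9: obs.append((c,i,r["point"]))
    f=lambda p:np.concatenate([proj(c,np.r_[pts(p)[i],63])-px for c,i,px in obs])
    s=least_squares(f,p,loss="soft_l1",x_scale=[10,10,.1]);return s.x,len(obs),np.abs(s.fun).max()
def steps(tgt,yaw=None):
    """tool-frame shift from measured pose to world tgt; turn about tool z to bring tool-x heading to yaw"""
    from scipy.spatial.transform import Rotation as Ro
    s=ctrl.sense();w,x,y,z=s["ee_rot"];R=Ro.from_quat([x,y,z,w]).as_matrix()
    print("t",round(s["time_s"],2),"pos",s["eef_pos"].round(1),"head",np.arctan2(R[1,0],R[0,0]).round(4),"tilt",R[:,2].round(4),"j",s["joints"].round(2),"F",s["force"].round(2),"grip",round(s["grip_width"],3),round(s["grip_force"],1))
    print("tool shift mm",(R.T@(np.array(tgt)-s["eef_pos"])).round(1))
E
python3 - <<'E'
from h import *
T=ctrl.capture("top");S=ctrl.capture("side")
p,n,e=fit([T,S]);print(p,n,e);print(pts(p).round(1))
D=pts(p)[3];steps([D[0],D[1],170])
E
```

```text
[559.20890969 -11.89151651   0.85514549] 8 3.2079700694073665
[[ 446.3  -19.8]
 [ 567.1 -124.8]
 [ 551.3  101. ]
 [ 672.1   -4. ]]
t 0.8 pos [ 218.7 -477.3  231.3] head 0.4298 tilt [ 0.  0. -1.] j [-1.36  0.31  1.5   0.    1.33 -0.22] F [0.74 0.06 0.22] grip 1.001 0.0
tool shift mm [ 609.3 -241.3   61.3]
```

>>> send_rows:
  targets:
    - [-1, 0.048, -0.019, 0.004, 0, 0, 0]
    - [-1, 0.048, -0.019, 0.004, 0, 0, 0]
    - [-1, 0.048, -0.019, 0.004, 0, 0, 0]
    - [-1, 0.048, -0.019, 0.004, 0, 0, 0]
    - [-1, 0.048, -0.019, 0.004, 0, 0, 0]
    - [-1, 0.048, -0.019, 0.004, 0, 0, 0]
    - [-1, 0.048, -0.019, 0.004, 0, 0, 0]
    - [-1, 0.048, -0.019, 0.004, 0, 0, 0]
    - [-1, 0.048, -0.019, 0.004, 0, 0, 0]
    - [-1, 0.048, -0.019, 0.004, 0, 0, 0]
  squeeze: 30

```text
time_s: 2.05
eef_pos: [577.0, -103.2, 191.3]
ee_rot: [0.0, 0.977, 0.213, 0.0]
force: [0.4, -0.2, 0.5]
grip_width: 1.0
grip_force: 0.0
```

>>> send_rows:
  targets:
    - [-1, 0.043, -0.017, 0.007, 0, 0, 0]
    - [-1, 0.043, -0.017, 0.007, 0, 0, 0]
    - [-1, 0.043, -0.017, 0.007, 0, 0, 0]
    - [-1, 0, 0, 0, 0, 0, -0.18]
    - [-1, 0, 0, 0, 0, 0, -0.18]
    - [-1, 0, 0, 0, 0, 0, -0.18]
    - [-1, 0, 0, 0, 0, 0, -0.18]
    - [-1, 0, 0, 0, 0, 0, -0.18]
    - [-1, 0, 0, 0, 0, 0, -0.18]
    - [-1, 0, 0, 0, 0, 0, -0.18]

```text
time_s: 3.3
eef_pos: [671.9, -4.4, 170.2]
ee_rot: [-0.0, 0.662, 0.75, -0.0]
force: [1.2, 0.7, 0.3]
grip_width: 1.0
grip_force: 0.0
```

>>> send_rows:
  targets:
    - [-1, 0, 0, 0, 0, 0, -0.18]
    - [-1, 0, 0, 0, 0, 0, -0.18]
    - [-1, 0, 0, 0, 0, 0, -0.18]
    - [-1, 0, 0, 0, 0, 0, -0.18]
    - [-1, 0, 0, 0, 0, 0, -0.18]
    - [-1, 0, 0, 0, 0, 0, -0.18]
    - [-1, 0, 0, 0, 0, 0, -0.18]
    - [-1, 0, 0, 0, 0, 0, -0.18]
    - [-1, 0, 0, 0, 0, 0, -0.18]
    - [-1, 0, 0, 0, 0, 0, -0.18]

```text
time_s: 4.55
eef_pos: [671.9, -4.4, 170.1]
ee_rot: [-0.0, -0.176, 0.984, 0.0]
force: [-1.2, 0.4, -0.0]
grip_width: 1.001
grip_force: 0.0
```

```bash
python3 - <<'E'
from h import *
S=ctrl.capture("side");save(S,"s1")
print(fit([S],(559,-12,.855)))
steps([672,-4,48])
E
```

```text
(array([563.50266085, -10.07177337,   0.86026183]), 3, np.float64(3.826577827814816))
t 4.65 pos [671.9  -4.4 170.2] head -2.7921 tilt [-3.e-04  0.e+00 -1.e+00] j [-0.18  0.69  1.07 -0.    1.38 -2.1 ] F [-0.85  0.43 -0.87] grip 1.003 0.0
tool shift mm [ -0.3   0.3 122.2]
```

View pics/s1.png

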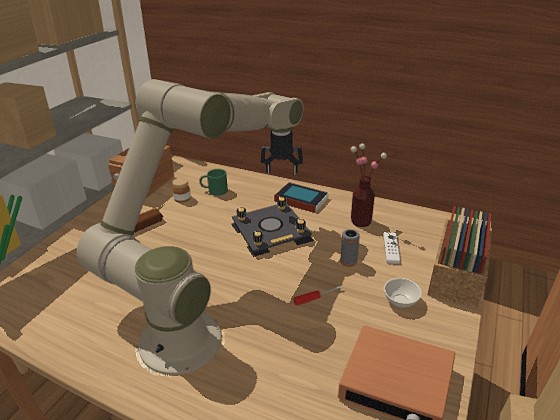

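The gripper hovers above the far knob D (282,203 px). The platform is clear. Next I'll check the fit with overlays.

```bash
python3 - <<'E'
from h import *
T0=cv2.imread("pics/t0.png");S0=cv2.imread("pics/s1.png")
T=ctrl.capture("top");S=ctrl.capture("side")
out=[]
for im,c,(x,y) in((T0,T,(222,160)),(S0,S,(222,185))):
    k=8 if 0 else 4
    a=cv2.resize(im[y:y+100,x:x+100],None,fx=k,fy=k,interpolation=cv2.INTER_CUBIC)
    a=cv2.convertScaleAbs(a,alpha=1.6)
    for q in pts([559.2,-11.9,.855]):
        for z,col in((73,(0,0,255)),(35,(0,255,0))):
            u=(proj(c,np.r_[q,z])-[x,y]+.5)*k; cv2.circle(a,tuple(int(v) for v in u),3,col,-1)
    out.append(a)
cv2.imwrite("pics/z0.png",np.hstack(out))
E
```

```text
(no output)
```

View pics/z0.png

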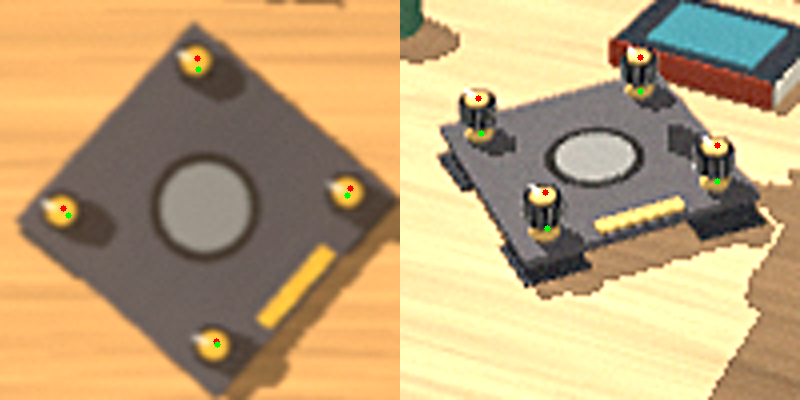

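>>> send_rows:
  targets:
    - [-1, 0, 0, 0.02, 0, 0, 0]
    - [-1, 0, 0, 0.02, 0, 0, 0]
    - [-1, 0, 0, 0.02, 0, 0, 0]
    - [-1, 0, 0, 0.02, 0, 0, 0]
    - [-1, 0, 0, 0.02, 0, 0, 0]
    - [-1, 0, 0, 0.02, 0, 0, 0]
    - [-0.3, 0, 0, 0, 0, 0, 0]
    - [-0.3, 0, 0, 0, 0, 0, 0]
    - [-0.3, 0, 0, 0, 0, 0, 0]
    - [-0.3, 0, 0, 0, 0, 0, 0]

```text
time_s: 6.0
eef_pos: [672.2, -4.5, 50.9]
ee_rot: [0.0, -0.173, 0.985, -0.0]
force: [0.5, 0.9, 0.1]
grip_width: 0.647
grip_force: 0.0
```

```bash
python3 -c "
from h import *
steps([672,-4,48]);print(ctrl.sense()['wrist_torque'])"
```

```text
t 6.0 pos [672.2  -4.5  50.9] head -2.7936 tilt [ 1.e-03 -2.e-04 -1.e+00] j [-0.18  0.8   1.19  0.    1.14 -2.1 ] F [0.49 0.94 0.11] grip 0.647 0.0
tool shift mm [0.  0.5 2.9]
[-0.05470708 -0.02938222 -0.0119668 ]
```

>>> send_rows:
  targets:
    - [1, 0, 0, 0, 0, 0, 0]
    - [1, 0, 0, 0, 0, 0, 0]
    - [1, 0, 0, 0, 0, 0, 0]
    - [1, 0, 0, 0, 0, 0, 0]
    - [1, 0, 0, 0, 0, 0, 0]
    - [1, 0, 0, 0, 0, 0, 0]
    - [1, 0, 0, 0, 0, 0, 0]
    - [1, 0, 0, 0, 0, 0, 0]
    - [1, 0, 0, 0, 0, 0, 0]
    - [1, 0, 0, 0, 0, 0, 0]
  squeeze: 25

```text
time_s: 7.25
eef_pos: [672.1, -4.4, 50.4]
ee_rot: [0.0, -0.173, 0.985, -0.0]
force: [2.8, 1.9, 2.5]
grip_width: 0.389
grip_force: 27.7
```

```bash
python3 -c "
from h import *
steps([672,-4,48]);print(ctrl.sense()['wrist_torque'])"
```

```text
t 7.25 pos [672.1  -4.4  50.4] head -2.7934 tilt [ 6.e-04 -0.e+00 -1.e+00] j [-0.18  0.8   1.19  0.    1.14 -2.1 ] F [2.85 1.87 2.49] grip 0.389 27.7
tool shift mm [-0.   0.4  2.4]
[ 0.27152961 -0.38147401 -0.05174771]
```

>>> send_rows:
  targets:
    - [1, 0, 0, 0, 0, 0, 0.13]
    - [1, 0, 0, 0, 0, 0, 0.13]
    - [1, 0, 0, 0, 0, 0, 0.13]
    - [1, 0, 0, 0, 0, 0, 0.13]
    - [1, 0, 0, 0, 0, 0, 0]
    - [1, 0, 0, 0, 0, 0, 0]
    - [1, 0, 0, 0, 0, 0, 0]
    - [1, 0, 0, 0, 0, 0, 0]
    - [1, 0, 0, 0, 0, 0, 0]
    - [1, 0, 0, 0, 0, 0, 0]

```text
time_s: 8.5
eef_pos: [672.1, -4.0, 50.4]
ee_rot: [0.0, 0.084, 0.996, 0.0]
force: [4.1, 3.8, 2.5]
grip_width: 0.387
grip_force: 27.7
```

```bash
python3 -c "
from h import *
steps([672,-4,48]);print(ctrl.sense()['wrist_torque'])"
```

```text
t 8.5 pos [672.1  -4.   50.4] head 2.973 tilt [ 5.e-04  7.e-04 -1.e+00] j [-0.18  0.8   1.19  0.    1.14 -1.58] F [4.05 3.76 2.55] grip 0.387 27.7
tool shift mm [ 0.1 -0.   2.4]
[ 0.82295166 -0.50338791 -0.08116992]
```

>>> send_rows:
  targets:
    - [1, 0, 0, 0, 0, 0, 0.13]
    - [1, 0, 0, 0, 0, 0, 0.13]
    - [1, 0, 0, 0, 0, 0, 0.13]
    - [1, 0, 0, 0, 0, 0, 0.13]
    - [1, 0, 0, 0, 0, 0, 0]
    - [1, 0, 0, 0, 0, 0, 0]
    - [1, 0, 0, 0, 0, 0, 0]
    - [1, 0, 0, 0, 0, 0, 0]
    - [1, 0, 0, 0, 0, 0, 0]
    - [1, 0, 0, 0, 0, 0, 0]

```text
time_s: 9.75
eef_pos: [672.3, -3.6, 50.4]
ee_rot: [0.0, 0.337, 0.941, 0.001]
force: [4.5, 6.3, 2.4]
grip_width: 0.388
grip_force: 27.7
```

```bash
python3 -c "
from h import *
steps([672,-4,48]);print(ctrl.sense()['wrist_torque'])"
```

```text
t 9.75 pos [672.3  -3.6  50.4] head 2.4531 tilt [ 0.0014  0.0014 -1.    ] j [-0.18  0.8   1.19  0.    1.14 -1.06] F [4.52 6.25 2.39] grip 0.388 27.7
tool shift mm [ 0.  -0.5  2.4]
[ 1.2467902  -0.92291205 -0.03172198]
```

>>> send_rows:
  targets:
    - [1, 0, 0.001, 0, 0, 0, 0]
    - [1, 0, 0, 0, 0, 0, 0.13]
    - [1, 0, 0, 0, 0, 0, 0.13]
    - [1, 0, 0, 0, 0, 0, 0.13]
    - [1, 0, 0, 0, 0, 0, 0.13]
    - [1, 0, 0, 0, 0, 0, 0]
    - [1, 0, 0, 0, 0, 0, 0]
    - [1, 0, 0, 0, 0, 0, 0]
    - [1, 0, 0, 0, 0, 0, 0]
    - [1, 0, 0, 0, 0, 0, 0]

```text
time_s: 11.0
eef_pos: [672.8, -3.4, 50.5]
ee_rot: [0.0, 0.568, 0.823, 0.0]
force: [2.9, 4.8, 4.3]
grip_width: 0.385
grip_force: 27.9
```

```bash
python3 -c "
from h import *
steps([672,-4,48]);print(ctrl.sense()['wrist_torque'])"
```

```text
t 11.0 pos [672.8  -3.4  50.5] head 1.9336 tilt [ 7.e-04  4.e-04 -1.e+00] j [-0.18  0.81  1.19  0.    1.14 -0.54] F [2.88 4.85 4.33] grip 0.385 27.9
tool shift mm [-0.3 -1.   2.5]
[ 1.08488786 -0.84038688  0.00683839]
```

>>> send_rows:
  targets:
    - [1, 0, 0, 0, 0, 0, 0.13]
    - [1, 0, 0, 0, 0, 0, 0.13]
    - [1, 0, 0, 0, 0, 0, 0]
    - [1, 0, 0, 0, 0, 0, 0]
    - [1, 0, 0, 0, 0, 0, 0]
    - [1, 0, 0, 0, 0, 0, 0]
    - [1, 0, 0, 0, 0, 0, 0]
    - [1, 0, 0, 0, 0, 0, 0]
    - [1, 0, 0, 0, 0, 0, 0]
    - [1, 0, 0, 0, 0, 0, 0]

```text
time_s: 12.25
eef_pos: [672.8, -3.4, 50.6]
ee_rot: [0.0, 0.67, 0.743, 0.0]
force: [2.9, 4.6, 4.3]
grip_width: 0.386
grip_force: 28.2
```

```bash
python3 -c "
from h import *
steps([672,-4,48]);print(ctrl.sense()['wrist_torque'])"
```

```text
t 12.25 pos [672.8  -3.4  50.6] head 1.6744 tilt [ 9.e-04  2.e-04 -1.e+00] j [-0.18  0.81  1.19  0.    1.14 -0.28] F [2.86 4.58 4.31] grip 0.386 28.2
tool shift mm [-0.5 -0.9  2.6]
[ 0.90338188 -0.88780162 -0.0061779 ]
```

>>> send_rows:
  targets:
    - [1, 0, 0, 0, 0, 0, 0.13]
    - [1, 0, 0, 0, 0, 0, 0.13]
    - [1, 0, 0, 0, 0, 0, 0.13]
    - [1, 0, 0, 0, 0, 0, 0]
    - [1, 0, 0, 0, 0, 0, 0]
    - [1, 0, 0, 0, 0, 0, 0]
    - [1, 0, 0, 0, 0, 0, 0]
    - [1, 0, 0, 0, 0, 0, 0]
    - [1, 0, 0, 0, 0, 0, 0]
    - [1, 0, 0, 0, 0, 0, 0]

```text
time_s: 13.5
eef_pos: [673.0, -3.5, 50.9]
ee_rot: [0.0, 0.801, 0.599, 0.001]
force: [2.2, 5.3, 5.9]
grip_width: 0.381
grip_force: 28.4
```

```bash
python3 -c "
from h import *
steps([672,-4,48]);print(ctrl.sense()['wrist_torque'])"
```

```text
t 13.5 pos [673.   -3.5  50.9] head 1.2845 tilt [ 1.5e-03 -1.0e-04 -1.0e+00] j [-0.18  0.81  1.19  0.    1.14  0.11] F [2.25 5.27 5.9 ] grip 0.381 28.4
tool shift mm [-0.7 -0.9  2.9]
[ 0.81083269 -0.86826285 -0.02530163]
```

```bash
cat >> h.py <<'E'
def avg(n=6):
    F=[];Z=[]
    for _ in range(n):
        ctrl.capture("top");s=ctrl.sense();F.append(s["force"]);Z.append(s["eef_pos"])
    print("t",round(s["time_s"],2),"F",np.mean(F,0).round(2),"sd",np.std(F,0).round(2),"pos",np.mean(Z,0).round(2),"sdz",np.std(Z,0)[2].round(3),"grip",round(s["grip_width"],3))
E
python3 -c "
from h import *
avg()"
```

```text
t 13.8 F [2.8  4.74 5.66] sd [0.55 0.34 0.4 ] pos [673.04  -3.52  50.91] sdz 0.01 grip 0.387
```

>>> send_rows:
  targets:
    - [1, 0, 0, -0.0005, 0, 0, 0]
    - [1, 0, 0, 0, 0, 0, 0]
    - [1, 0, 0, 0, 0, 0, 0]
    - [1, 0, 0, 0, 0, 0, 0]
    - [1, 0, 0, 0, 0, 0, 0]
    - [1, 0, 0, 0, 0, 0, 0]
    - [1, 0, 0, 0, 0, 0, 0]
    - [1, 0, 0, 0, 0, 0, 0]
    - [1, 0, 0, 0, 0, 0, 0]
    - [1, 0, 0, 0, 0, 0, 0]

```text
time_s: 15.05
eef_pos: [672.9, -3.6, 51.1]
ee_rot: [0.0, 0.801, 0.599, 0.0]
force: [3.5, 4.4, 4.1]
grip_width: 0.385
grip_force: 28.2
```

```bash
python3 -c "
from h import *
avg()"
```

```text
t 15.35 F [2.89 4.38 4.09] sd [0.48 0.39 0.16] pos [672.92  -3.58  51.1 ] sdz 0.016 grip 0.387
```

>>> send_rows:
  targets:
    - [1, 0, 0, -0.0005, 0, 0, 0]
    - [1, 0, 0, 0, 0, 0, 0]
    - [1, 0, 0, 0, 0, 0, 0]
    - [1, 0, 0, 0, 0, 0, 0]
    - [1, 0, 0, 0, 0, 0, 0]
    - [1, 0, 0, 0, 0, 0, 0]
    - [1, 0, 0, 0, 0, 0, 0]
    - [1, 0, 0, 0, 0, 0, 0]
    - [1, 0, 0, 0, 0, 0, 0]
    - [1, 0, 0, 0, 0, 0, 0]

```text
time_s: 16.6
eef_pos: [672.8, -3.6, 51.2]
ee_rot: [0.0, 0.801, 0.599, 0.0]
force: [4.8, 4.5, 1.6]
grip_width: 0.385
grip_force: 28.0
```

```bash
python3 -c "
from h import *
avg()"
```

```text
t 16.9 F [3.8  4.37 1.9 ] sd [0.65 0.23 0.23] pos [672.84  -3.57  51.23] sdz 0.013 grip 0.388
```

>>> send_rows:
  targets:
    - [1, 0, 0, -0.0005, 0, 0, 0]
    - [1, 0, 0, 0, 0, 0, 0]
    - [1, 0, 0, 0, 0, 0, 0]
    - [1, 0, 0, 0, 0, 0, 0]
    - [1, 0, 0, 0, 0, 0, 0]
    - [1, 0, 0, 0, 0, 0, 0]
    - [1, 0, 0, 0, 0, 0, 0]
    - [1, 0, 0, 0, 0, 0, 0]
    - [1, 0, 0, 0, 0, 0, 0]
    - [1, 0, 0, 0, 0, 0, 0]

```text
time_s: 18.15
eef_pos: [672.8, -3.6, 51.4]
ee_rot: [0.0, 0.801, 0.599, 0.0]
force: [4.8, 4.9, 0.0]
grip_width: 0.389
grip_force: 27.9
```

```bash
python3 -c "
from h import *
avg()"
```

```text
t 18.45 F [ 4.21  4.02 -0.67] sd [0.39 0.37 0.45] pos [672.78  -3.56  51.37] sdz 0.009 grip 0.384
```

>>> send_rows:
  targets:
    - [1, 0, 0, 0, 0, 0, 0.1]
    - [1, 0, 0, 0, 0, 0, 0.1]
    - [1, 0, 0, 0, 0, 0, 0.1]
    - [1, 0, 0, 0, 0, 0, 0.1]
    - [1, 0, 0, 0, 0, 0, 0.1]
    - [1, 0, 0, 0, 0, 0, 0]
    - [1, 0, 0, 0, 0, 0, 0]
    - [1, 0, 0, 0, 0, 0, 0]
    - [1, 0, 0, 0, 0, 0, 0]
    - [1, 0, 0, 0, 0, 0, 0]

```text
time_s: 19.7
eef_pos: [672.8, -3.8, 51.7]
ee_rot: [0.0, 0.924, 0.382, 0.0]
force: [5.2, 3.0, 1.6]
grip_width: 0.39
grip_force: 28.1
```

```bash
python3 -c "
from h import *
avg();steps([0,0,0])"
```

```text
t 20.0 F [4.21 3.14 1.52] sd [0.34 0.64 0.4 ] pos [672.8   -3.82  51.65] sdz 0.016 grip 0.391
t 20.0 pos [672.8  -3.8  51.7] head 0.7839 tilt [ 6.e-04 -3.e-04 -1.e+00] j [-0.18  0.8   1.19 -0.    1.15  0.61] F [4.71 3.95 1.5 ] grip 0.391 28.1
tool shift mm [-473.8 -477.7   51.3]
```

>>> send_rows:
  targets:
    - [1, 0, 0, -0.0007, 0, 0, 0]
    - [1, 0, 0, 0, 0, 0, 0]
    - [1, 0, 0, 0, 0, 0, 0]
    - [1, 0, 0, 0, 0, 0, 0]
    - [1, 0, 0, 0, 0, 0, 0]
    - [1, 0, 0, 0, 0, 0, 0]
    - [1, 0, 0, 0, 0, 0, 0]
    - [1, 0, 0, 0, 0, 0, 0]
    - [1, 0, 0, 0, 0, 0, 0]
    - [1, 0, 0, 0, 0, 0, 0]

```text
time_s: 21.25
eef_pos: [672.7, -3.8, 51.8]
ee_rot: [0.0, 0.924, 0.382, 0.0]
force: [5.7, 2.9, -1.1]
grip_width: 0.391
grip_force: 27.7
```

```bash
python3 -c "
from h import *
avg()"
```

```text
t 21.55 F [ 5.63  3.14 -1.76] sd [0.21 0.43 0.32] pos [672.71  -3.8   51.83] sdz 0.008 grip 0.388
```

>>> send_rows:
  targets:
    - [1, 0, 0, -0.0007, 0, 0, 0]
    - [1, 0, 0, 0, 0, 0, 0]
    - [1, 0, 0, 0, 0, 0, 0]
    - [1, 0, 0, 0, 0, 0, 0]
    - [1, 0, 0, 0, 0, 0, 0]
    - [1, 0, 0, 0, 0, 0, 0]
    - [1, 0, 0, 0, 0, 0, 0]
    - [1, 0, 0, 0, 0, 0, 0]
    - [1, 0, 0, 0, 0, 0, 0]
    - [1, 0, 0, 0, 0, 0, 0]

```text
time_s: 22.8
eef_pos: [672.6, -3.9, 52.1]
ee_rot: [0.0, 0.924, 0.382, -0.0]
force: [5.9, 2.9, -4.0]
grip_width: 0.381
grip_force: 27.6
```

```bash
python3 -c "
from h import *
avg()"
```

```text
t 23.1 F [ 6.79  2.6  -4.23] sd [0.64 0.34 0.3 ] pos [672.57  -3.91  52.06] sdz 0.014 grip 0.39
```

>>> send_rows:
  targets:
    - [1, 0, 0, 0.0004, 0, 0, 0]
    - [1, 0, 0, 0.0004, 0, 0, 0]
    - [1, 0, 0, 0, 0, 0, 0.1]
    - [1, 0, 0, 0, 0, 0, 0.1]
    - [1, 0, 0, 0, 0, 0, 0.1]
    - [1, 0, 0, 0, 0, 0, 0]
    - [1, 0, 0, 0, 0, 0, 0]
    - [1, 0, 0, 0, 0, 0, 0]
    - [1, 0, 0, 0, 0, 0, 0]
    - [1, 0, 0, 0, 0, 0, 0]

```text
time_s: 24.35
eef_pos: [672.7, -4.0, 52.0]
ee_rot: [0.0, 0.971, 0.24, 0.0]
force: [5.5, 2.5, 0.1]
grip_width: 0.387
grip_force: 27.8
```

```bash
python3 -c "
from h import *
avg();steps([0,0,0])"
```

```text
t 24.65 F [ 5.17  2.41 -0.2 ] sd [0.68 0.48 0.58] pos [672.7   -3.98  51.95] sdz 0.015 grip 0.389
t 24.65 pos [672.7  -4.   51.9] head 0.4837 tilt [ 2.e-04 -5.e-04 -1.e+00] j [-0.18  0.8   1.19 -0.    1.15  0.91] F [5.54 2.35 0.07] grip 0.389 27.8
tool shift mm [-593.7 -316.4   51.8]
```

>>> send_rows:
  targets:
    - [0.1, 0, 0, 0, 0, 0, 0]
    - [-0.3, 0, 0, 0, 0, 0, 0]
    - [-0.7, 0, 0, 0, 0, 0, 0]
    - [-1, 0, 0, 0, 0, 0, 0]
    - [-1, 0, 0, 0, 0, 0, 0]
    - [-1, 0, 0, -0.02, 0, 0, 0]
    - [-1, 0, 0, -0.03, 0, 0, 0]
    - [-1, 0, 0, -0.03, 0, 0, 0]
    - [-1, 0, 0, -0.03, 0, 0, 0]
    - [-1, 0, 0, -0.03, 0, 0, 0]

```text
time_s: 25.9
eef_pos: [672.6, -3.7, 195.2]
ee_rot: [0.0, 0.971, 0.238, 0.001]
force: [-0.3, 0.5, 0.6]
grip_width: 0.996
grip_force: 0.0
```

```bash
python3 - <<'E'
from h import *
T=ctrl.capture("top");S=ctrl.capture("side");save(S,"s2")
print(fit([T,S],(559,-12,.855)))
B=ctrl.boxes_of("speaker",T)[:2]+ctrl.boxes_of("speaker",S)[:2];print(B)
for c in(T,S):
    for q,z in(("speaker",0),("mat",35)):
        for r in ctrl.landmark_of(q,c)[:2]: print(q,round(r["score"],2),np.round(r["point"]),atz(c,r["point"],z).round(1)[:2])
avg(2);steps([506,-320,200])
E
```

```text
(array([559.06344815, -11.31227291,   0.84801159]), 6, np.float64(2.1533298431752996))
[{'extent': [341.2, 230.2, 17.8, 38.0], 'score': 0.61}, {'extent': [174.4, 176.1, 18.7, 26.2], 'score': 0.46}]
speaker 0.48 [359. 286.] [ 317.7 -291.6]
mat 0.69 [272. 208.] [567.6  -5.8]
mat 0.64 [359. 287.] [ 315.5 -282.6]
speaker 0.94 [349. 264.] [ 496.  -325.3]
mat 0.9 [271. 223.] [564.6 -10.7]
t 26.5 F [ 0.38  0.4  -0.48] sd [0.15 0.01 0.38] pos [672.46  -3.64 191.93] sdz 0.049 grip 1.002
t 26.5 pos [672.5  -3.6 192. ] head 0.4798 tilt [-7.e-04  2.e-04 -1.e+00] j [-0.18  0.68  1.04  0.    1.43  0.91] F [ 0.53  0.38 -0.86] grip 1.002 0.0
tool shift mm [-293.7  203.8   -8. ]
```

>>> send_rows:
  targets:
    - [-1, -0.037, 0.0255, 0, 0, 0, 0]
    - [-1, -0.037, 0.0255, 0, 0, 0, 0]
    - [-1, -0.037, 0.0255, 0, 0, 0, 0]
    - [-1, -0.037, 0.0255, 0, 0, 0, 0]
    - [-1, -0.037, 0.0255, 0, 0, 0, 0]
    - [-1, -0.037, 0.0255, 0, 0, 0, 0]
    - [-1, -0.037, 0.0255, 0, 0, 0, 0]
    - [-1, -0.037, 0.0255, 0, 0, 0, 0]
    - [-1, 0, 0, 0.01, 0, 0, 0]
    - [-1, 0, 0, 0.01, 0, 0, 0]

```text
time_s: 27.75
eef_pos: [504.3, -320.6, 171.6]
ee_rot: [-0.0, 0.971, 0.238, -0.0]
force: [-0.1, 1.0, -0.9]
grip_width: 1.001
grip_force: 0.0
```

```bash
python3 - <<'E'
from h import *
S=ctrl.capture("side")
steps([504,-321,66])
x,y=290,150;k=5
a=cv2.cvtColor(S["img"],cv2.COLOR_RGB2BGR)[y:y+120,x:x+120];a=cv2.convertScaleAbs(cv2.resize(a,None,fx=k,fy=k),alpha=1.4)
th=np.linspace(0,6.28,60)
for z,col in((0,(0,0,255)),(115,(0,255,0))):
    for t in th:
        u=(proj(S,np.array([504+28*np.cos(t),-321+28*np.sin(t),z]))-[x,y]+.5)*k;cv2.circle(a,tuple(int(v) for v in u),1,col,-1)
cv2.imwrite("pics/z1.png",a)
E
```

```text
t 27.8 pos [ 504.1 -319.9  170.1] head 0.4806 tilt [-0.002   0.0023 -1.    ] j [-0.76  0.52  1.35  0.    1.27  0.33] F [-0.4  -0.29 -1.6 ] grip 1.002 0.0
tool shift mm [ -0.5   1.2 104.1]
```

View pics/z1.png

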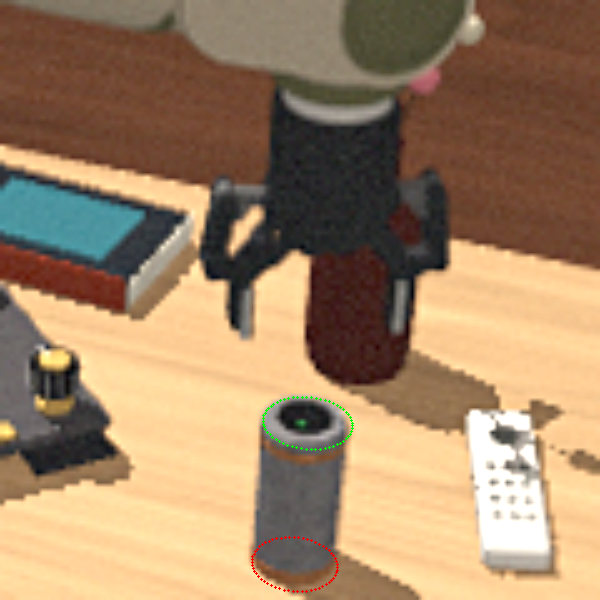

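The speaker's outline (centre about (350,255) px) agrees with the estimate (504,-321) to about 3 mm, and the open gripper stands over it. I'll descend and grip.

>>> send_rows:
  targets:
    - [-1, 0, 0.001, 0.013, 0, 0, 0]
    - [-1, 0, 0, 0.013, 0, 0, 0]
    - [-1, 0, 0, 0.013, 0, 0, 0]
    - [-1, 0, 0, 0.013, 0, 0, 0]
    - [-1, 0, 0, 0.013, 0, 0, 0]
    - [-1, 0, 0, 0.013, 0, 0, 0]
    - [-1, 0, 0, 0.013, 0, 0, 0]
    - [-1, 0, 0, 0.013, 0, 0, 0]
    - [-1, 0, 0, 0, 0, 0, 0]
    - [-0.7, 0, 0, 0, 0, 0, 0]

```text
time_s: 29.05
eef_pos: [504.8, -322.3, 68.7]
ee_rot: [0.0, 0.971, 0.238, 0.0]
force: [-0.8, 0.3, 0.7]
grip_width: 0.852
grip_force: 0.0
```

>>> send_rows:
  targets:
    - [-0.5, 0, 0, 0, 0, 0, 0]
    - [1, 0, 0, 0, 0, 0, 0]
    - [1, 0, 0, 0, 0, 0, 0]
    - [1, 0, 0, 0, 0, 0, 0]
    - [1, 0, 0, 0, 0, 0, 0]
    - [1, 0, 0, 0, 0, 0, 0]
    - [1, 0, 0, 0, 0, 0, 0]
    - [1, 0, 0, 0, 0, 0, 0]
    - [1, 0, 0, 0, 0, 0, 0]
    - [1, 0, 0, 0, 0, 0, 0]
  squeeze: 40

```text
time_s: 30.3
eef_pos: [504.7, -321.9, 69.1]
ee_rot: [-0.0, 0.971, 0.238, 0.0]
force: [-2.9, 3.3, 5.3]
grip_width: 0.648
grip_force: 41.7
```

```bash
python3 -c "
from h import *
avg(2)"
```

```text
t 30.4 F [-2.65  3.99  5.72] sd [0.03 0.02 0.05] pos [ 504.7  -321.91   69.11] sdz 0.016 grip 0.65
```

>>> send_rows:
  targets:
    - [1, 0, 0, -0.005, 0, 0, 0]
    - [1, 0, 0, -0.01, 0, 0, 0]
    - [1, 0, 0, -0.015, 0, 0, 0]
    - [1, 0, 0, -0.015, 0, 0, 0]
    - [1, 0, 0, -0.015, 0, 0, 0]
    - [1, 0, 0, -0.015, 0, 0, 0]
    - [1, 0, 0, -0.015, 0, 0, 0]
    - [1, 0, 0, -0.005, 0, 0, 0]
    - [1, 0, 0, 0, 0, 0, 0]
    - [1, 0, 0, 0, 0, 0, 0]

```text
time_s: 31.65
eef_pos: [504.4, -321.9, 162.7]
ee_rot: [-0.001, 0.971, 0.238, -0.0]
force: [0.7, 0.5, -7.0]
grip_width: 0.652
grip_force: 43.9
```

```bash
python3 - <<'E'
from h import *
avg(2);steps([562,-11,160])
S=ctrl.capture("side")
x,y=290,150;k=5
a=cv2.cvtColor(S["img"],cv2.COLOR_RGB2BGR)[y:y+120,x:x+120]
cv2.imwrite("pics/z2.png",cv2.convertScaleAbs(cv2.resize(a,None,fx=k,fy=k),alpha=1.4))
E
```

```text
t 31.75 F [ 0.18  0.33 -7.27] sd [0.14 0.29 0.08] pos [ 504.44 -321.96  162.76] sdz 0.04 grip 0.645
t 31.75 pos [ 504.5 -322.   162.8] head 0.4798 tilt [-8.e-04  8.e-04 -1.e+00] j [-0.76  0.53  1.36 -0.    1.25  0.33] F [ 0.04  0.62 -7.19] grip 0.645 43.9
tool shift mm [ 194.6 -249.3    3. ]
```

View pics/z2.png

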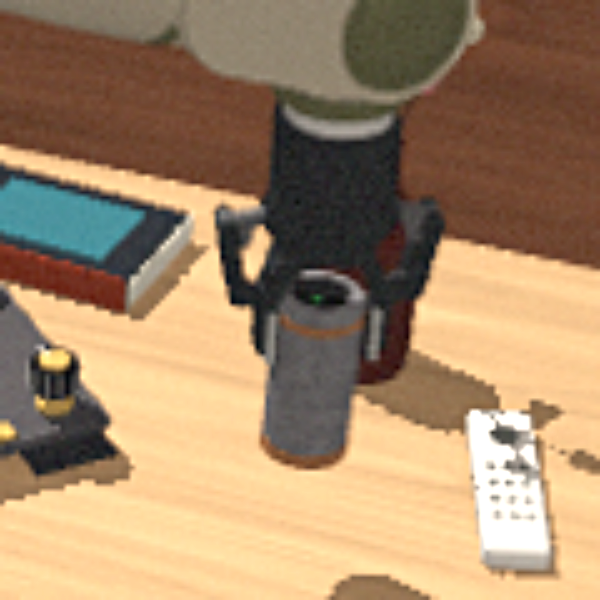

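The speaker is held upright at (320,370) in the crop, clear of everything. I'll carry it over the mat.

>>> send_rows:
  targets:
    - [1, 0.0108, -0.0139, 0, 0, 0, 0]
    - [1, 0.0217, -0.0279, 0, 0, 0, 0]
    - [1, 0.0217, -0.0279, 0, 0, 0, 0]
    - [1, 0.0217, -0.0279, 0, 0, 0, 0]
    - [1, 0.0217, -0.0279, 0, 0, 0, 0]
    - [1, 0.0217, -0.0279, 0, 0, 0, 0]
    - [1, 0.0217, -0.0279, 0, 0, 0, 0]
    - [1, 0.0217, -0.0279, 0, 0, 0, 0]
    - [1, 0.0217, -0.0279, 0, 0, 0, 0]
    - [1, 0.0108, -0.0139, 0, 0, 0, 0]

```text
time_s: 33.05
eef_pos: [561.7, -7.0, 163.4]
ee_rot: [-0.0, 0.971, 0.239, -0.0]
force: [0.3, -0.1, -7.5]
grip_width: 0.648
grip_force: 44.4
```

>>> send_rows:
  targets:
    - [1, 0, 0, 0.005, 0, 0, 0]
    - [1, 0, 0, 0.01, 0, 0, 0]
    - [1, 0, 0, 0.01, 0, 0, 0]
    - [1, 0, 0, 0.01, 0, 0, 0]
    - [1, 0, 0, 0.007, 0, 0, 0]
    - [1, 0, 0, 0.003, 0, 0, 0]
    - [1, 0, 0, 0, 0, 0, 0]
    - [1, 0, 0, 0, 0, 0, 0]
    - [1, 0, 0, 0, 0, 0, 0]
    - [1, 0, 0, 0, 0, 0, 0]

```text
time_s: 34.3
eef_pos: [562.0, -9.4, 118.6]
ee_rot: [0.0, 0.971, 0.238, 0.0]
force: [0.6, 0.1, -6.7]
grip_width: 0.65
grip_force: 44.4
```

```bash
python3 - <<'E'
from h import *
avg(2);steps([562,-9.5,104])
S=ctrl.capture("side");print(fit([S],(559,-12,.855)))
x,y=210,140;k=5
a=cv2.cvtColor(S["img"],cv2.COLOR_RGB2BGR)[y:y+120,x:x+120]
cv2.imwrite("pics/z3.png",cv2.convertScaleAbs(cv2.resize(a,None,fx=k,fy=k),alpha=1.4))
E
```

```text
t 34.4 F [-0.23 -0.15 -6.86] sd [0.14 0.39 0.33] pos [561.96  -9.37 118.49] sdz 0.025 grip 0.649
t 34.4 pos [561.9  -9.4 118.5] head 0.4798 tilt [ 1.e-04 -0.e+00 -1.e+00] j [-0.23  0.5   1.53  0.    1.11  0.87] F [-0.1   0.25 -7.19] grip 0.649 44.4
tool shift mm [-0.   0.1 14.5]
(array([560.86640578,  -2.34597834,   0.83097945]), 4, np.float64(1.9757502536130005))
```

View pics/z3.png

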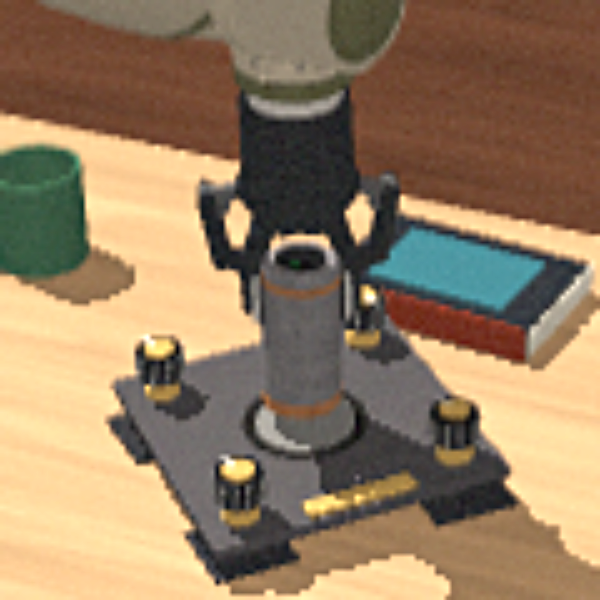

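The speaker hangs about 14 mm above the mat, centred on it (300,420 in the crop).

>>> send_rows:
  targets:
    - [1, 0, 0, 0.003, 0, 0, 0]
    - [1, 0, 0, 0.003, 0, 0, 0]
    - [1, 0, 0, 0.002, 0, 0, 0]
    - [1, 0, 0, 0.001, 0, 0, 0]
    - [1, 0, 0, 0.001, 0, 0, 0]
    - [1, 0, 0, 0.001, 0, 0, 0]
    - [1, 0, 0, 0, 0, 0, 0]
    - [1, 0, 0, 0, 0, 0, 0]
    - [1, 0, 0, 0, 0, 0, 0]
    - [1, 0, 0, 0, 0, 0, 0]

```text
time_s: 35.75
eef_pos: [561.9, -9.4, 107.4]
ee_rot: [-0.0, 0.971, 0.238, 0.0]
force: [0.6, 0.3, -6.7]
grip_width: 0.649
grip_force: 44.4
```

>>> send_rows:
  targets:
    - [1, 0, 0, 0.0005, 0, 0, 0]
    - [1, 0, 0, 0.0005, 0, 0, 0]
    - [1, 0, 0, 0.0005, 0, 0, 0]
    - [1, 0, 0, 0.0005, 0, 0, 0]
    - [1, 0, 0, 0, 0, 0, 0]
    - [1, 0, 0, 0, 0, 0, 0]
    - [1, 0, 0, 0, 0, 0, 0]
    - [1, 0, 0, 0, 0, 0, 0]
    - [1, 0, 0, 0, 0, 0, 0]
    - [1, 0, 0, 0, 0, 0, 0]

```text
time_s: 37.0
eef_pos: [561.9, -9.4, 105.4]
ee_rot: [-0.0, 0.971, 0.238, -0.0]
force: [-1.0, 0.1, -7.2]
grip_width: 0.644
grip_force: 44.4
```

```bash
python3 -c "
from h import *
avg(2)"
```

```text
t 37.1 F [-0.5  -0.56 -6.53] sd [0.11 0.15 0.68] pos [561.93  -9.37 105.4 ] sdz 0.008 grip 0.648
```

>>> send_rows:
  targets:
    - [1, 0, 0, 0.0004, 0, 0, 0]
    - [1, 0, 0, 0.0004, 0, 0, 0]
    - [1, 0, 0, 0.0004, 0, 0, 0]
    - [1, 0, 0, 0.0004, 0, 0, 0]
    - [1, 0, 0, 0, 0, 0, 0]
    - [1, 0, 0, 0, 0, 0, 0]
    - [1, 0, 0, 0, 0, 0, 0]
    - [1, 0, 0, 0, 0, 0, 0]
    - [1, 0, 0, 0, 0, 0, 0]
    - [1, 0, 0, 0, 0, 0, 0]

```text
time_s: 38.35
eef_pos: [562.0, -9.4, 103.9]
ee_rot: [0.0, 0.971, 0.238, 0.0]
force: [-1.4, 0.8, -1.9]
grip_width: 0.647
grip_force: 44.8
```

```bash
python3 -c "
from h import *
avg(2)"
```

```text
t 38.45 F [-1.22  0.7  -1.89] sd [0.1  0.17 0.3 ] pos [561.99  -9.36 103.92] sdz 0.016 grip 0.646
```

The speaker now touches the mat and most of its weight is down. I'll ease down a little more, release and rise.

>>> send_rows:
  targets:
    - [1, 0, 0, 0.0004, 0, 0, 0]
    - [1, 0, 0, 0, 0, 0, 0]
    - [1, 0, 0, 0, 0, 0, 0]
    - [0, 0, 0, 0, 0, 0, 0]
    - [-0.4, 0, 0, 0, 0, 0, 0]
    - [-0.6, 0, 0, 0, 0, 0, 0]
    - [-0.8, 0, 0, 0, 0, 0, 0]
    - [-1, 0, 0, 0, 0, 0, 0]
    - [-1, 0, 0, 0, 0, 0, 0]
    - [-1, 0, 0, 0, 0, 0, 0]

```text
time_s: 39.7
eef_pos: [561.9, -9.4, 103.4]
ee_rot: [0.0, 0.971, 0.238, 0.0]
force: [-0.7, 0.5, 0.4]
grip_width: 1.0
grip_force: 0.0
```

>>> send_rows:
  targets:
    - [-1, 0, 0, -0.01, 0, 0, 0]
    - [-1, 0, 0, -0.02, 0, 0, 0]
    - [-1, 0, 0, -0.02, 0, 0, 0]
    - [-1, 0, 0, -0.02, 0, 0, 0]
    - [-1, 0, 0, -0.03, 0, 0, 0]
    - [-1, 0, 0, -0.03, 0, 0, 0]
    - [-1, 0, 0, -0.02, 0, 0, 0]
    - [-1, 0, 0, 0, 0, 0, 0]
    - [-1, 0, 0, 0, 0, 0, 0]
    - [-1, 0, 0, 0, 0, 0, 0]

```text
time_s: 40.95
eef_pos: [561.6, -9.3, 252.5]
ee_rot: [-0.0, 0.971, 0.238, -0.001]
force: [0.2, 0.2, -0.3]
grip_width: 1.001
grip_force: 0.0
```

```bash
python3 - <<'E'
from h import *
steps([562,-9.5,250])
S=ctrl.capture("side")
x,y=210,140;k=5
a=cv2.cvtColor(S["img"],cv2.COLOR_RGB2BGR)[y:y+120,x:x+120]
cv2.imwrite("pics/z4.png",cv2.convertScaleAbs(cv2.resize(a,None,fx=k,fy=k),alpha=1.4))
E
```

```text
t 40.95 pos [561.6  -9.3 252.5] head 0.4798 tilt [-1.6e-03  4.0e-04 -1.0e+00] j [-0.23  0.38  1.35  0.    1.42  0.87] F [ 0.18  0.15 -0.27] grip 1.001 0.0
tool shift mm [0.2 0.3 2.5]
```

View pics/z4.png

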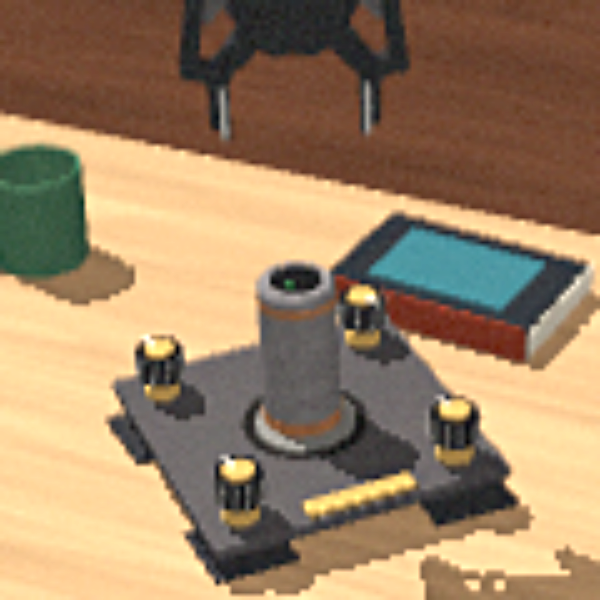

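The speaker stands upright on the mat. Its base is at about (299,418) in the crop and the mat's centre at (307,420), so it is about 4 mm off. The gripper is clear, so I'm handing the job in.

```bash
python3 -c "
from rig import ctrl
print(ctrl.finish_job())"
```

```text
the job is handed in; nothing more can be done
None
```

I screwed foot D down until it bore, stood the speaker upright about 4 mm from the mat's centre, and handed the job in at about 41 s. Foot D's load (about 4–6 N) is inferred from gripper forces, and the hand-in returned no verdict.

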